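Walk the mould block round to the fence

ROBOT

A 6-joint arm with a two-finger parallel gripper is mounted at the origin on a cart in front of the work surface, level with it; the furniture and walls round the work are solid. World frame = base frame: x ahead of the robot, y to its left, z up, the work surface at z = 0. Lengths are in m, angles in rad, forces in N, time in s.
With the tool pointing down it reaches from about 0.375 to 0.925 m from the base axis. Payload 5.7 kg.
Tool frame: the origin (TCP) lies midway between the tips of the shut fingers; the grasp point (between the pads) lies 19 mm behind it; z points along the fingers, y is the line along which they close (so a half turn about z gives the same grasp; the last joint's range is limited). The gripper opens to 88 mm and grips with 3 to 60 N. Pads are 20 mm wide; open, the fingers measure 115 mm over their backs; the gripper's body (75 mm by 178 mm) begins 61 mm behind the grasp point.
Start: joints at [1.1, 0.359, 1.51, -0, 1.272, -0.115], TCP at [0.209, 0.562, 0.223] pointing down, gripper open.
Joint ranges: [-2.97, 2.97], [-1.01, 2.36], [0.21, 2.38], [-0.96, 4.11], [0.2, 2.71], [-2.98, 2.98]. Speed limits (rad/s): [2.39, 2.39, 3.14, 3.14, 3.14, 3.14].

INTERFACE

Orientations are given as a unit quaternion [x, y, z, w].
In Python, from bench import move_ptp, servo_line, goto_joints, move_gripper, sleep, inverse_kinematics, capture, PlanningError, close_job, spot_in, silhouettes, current_clock, current_joint_pos, current_qvel, current_joint_torque, current_position, current_orientation, current_force, current_torque, current_finger_gap, current_grip_force gives the robot as it stands. Calls block until the motion is done:
- move_ptp(position, orientation): joint-space move of the TCP to a pose.
- servo_line(position, orientation=None, rate=0.15, contact_N=None): straight line of the TCP; orientation=None keeps the orientation; rate is the mean speed in m/s. With contact_N (N) it stops when the force on the tool has changed by that much, and returns True; else False.
- goto_joints(angles): joint-space move.
- move_gripper(opening): finger opening in m; the grip force is fixed at half the most; returns when the fingers have stopped.
- sleep(seconds).
- inverse_kinematics(position, orientation): joint angles nearest the present ones, or None.
- capture(name): name is "scene" or "top" or "wrist"; returns a dict with "image" (384x512x3 uint8, blue, green, red), "range_z" (384x512 float32, m along the optical axis (not along the pixel's ray), 0 where there is no reading), "intrinsics" (3x3 intrinsics, pixels), "k1" (the pictures are not rectified: a ray, as slopes to the right and down, at radius r is drawn at 1 + k1 r^2 times it, then the intrinsics apply), "R" (3x3) and "t" (3): a world point X has camera coordinates R X + t. Camera axes: x right, y down, z forward; pixel columns grow to the right and rows downward; lengths in m; the calibration is good to about 2 mm. A picture is of the moment at which its call begins.
A pose or a line that the arm cannot do raises PlanningError and nothing moves.
- close_job(): hands the job in; it is judged then, once.
Trained networks look in the newest picture that a camera, given by its name, has taken for a name from the list of things; names that differ only in an ending like _2 or _b are one class to them, and where a whole thing is asked for, a point or a joint stands for the part that bears it (a point fixed in the world has none). Each returns a list of dicts, best first, with "conf" (0 to 1); they miss things now and then, are a little off and sometimes report something else, mostly with a low value. They report only what shows in the picture. A call takes as long as a camera call.
- spot_in(camera, query): "xy" ([column, row] in pixels, amid what is visible of it).
- silhouettes(camera, query): "region" (384x512 bool, what is visible of it) and "xy" ([column, row] in pixels, amid what is visible of it).
Readings, each from a call of its own:
- current_clock(): time.
- current_joint_pos(): joint angles.
- current_qvel(): joint speeds.
- current_joint_torque(): joint torques, N m.
- current_position(): TCP position.
- current_orientation(): TCP orientation.
- current_force(): force on the tool from outside, world axes, zero at the start.
- current_torque(): the same for the moment, N m.
- current_finger_gap(): finger opening in m.
- current_grip_force(): force on a finger pad.
Only numpy, scipy, OpenCV 4.12 (cv2) and the standard library are available. Lean on these libraries where they do the work, as an engineer would, in place of code of your own. Each camera call takes 0.05 s, during which the arm holds its last target. There are 200 camera calls.

TASK

With the fingertips, push the corners of the heavy casting-mould block in turn to walk it round until its red-edged face is square to the aluminium fence while it still stands a finger's width or more clear of it, then push it home flat against the fence, between the two yellow bands. It is only pushed: never lift or tip it, nor let it run into the fence while it is still crooked. Leave the jar and the two paint bottles standing where they are, and take the hand away at the end.

Things in the scene. Friction and masses are not known exactly. Their poses are not given: they have to be found in the camera images.
- mould: dark grey casting-mould block, 96 (its x) x 120 (its y) x 40 mm high, about 0.9 kg, loose (sliding it takes 3 to 7 N; pushed off its middle it also turns). Origin at the centre of its underside; its +x face, with a red stripe along the top edge, goes to the fence. It starts turned 0.45 to 1.05 rad counter-clockwise from above out of square, its centre 150 to 190 mm before the fence.
- face_left (a point): point on the mould's red-edged face near its left end: at [48, 58, 20] mm in the mould's frame
- face_right (a point): point on the mould's red-edged face near its right end: at [48, -58, 20] mm in the mould's frame
- fence: straight aluminium angle fixed to the bench, 230 mm long (its y), upright wall 32 mm high, foot and gussets behind it. Origin at the bench under the middle of its front face; +x points away from the mould through the wall, so that the front face is the plane x = 0 of this frame. Two yellow bands 10 mm wide are painted across it, centred at y = -87 and +87 mm, so that 164 mm lie between them. It is rigid and can be pushed against.
- jar: bystander: yellow paint jar with a green lid, 55 mm across, 62 mm high, loose, to the left of the lane before the fence; origin at the centre of its underside
- red_bottle: bystander: red dropper bottle with a white cap, 26 mm across, 75 mm high, loose, to the right of the lane; origin at the centre of its underside
- orange_bottle: bystander: dark dropper bottle with an orange cap, 26 mm across, 75 mm high, loose, to the right of the lane; origin at the centre of its underside

How it is judged:
By the outcome, as a careful person would: the job done as asked, in the order asked, and still so for the second after the job is handed in, with the robot touching nothing.
It also fails if it takes over 67 s, if anything falls off the work surface, if the arm or the gripper's body presses on something with over 40 N, if the wrist force passes 120 N, or if a joint passes its speed limit or range.

## Working session

There is one attempt and no reset: what is moved stays moved. The work goes in short steps, each a Python script; the robot and the scene stay as the last script left them, time stands still between calls to the robot, and variables do not carry over. Pictures are saved under pics/ and viewed, at most 10 in all, crops included, and the job is handed in when it is done.

```bash
mkdir -p pics; ls
cat > h.py <<'E'
import numpy as np, cv2
from bench import *
def cloud(c):
    """world xyz for every pixel (nan where no depth)"""
    K=np.array(c["intrinsics"]);k1=c["k1"];R=np.array(c["R"]);t=np.array(c["t"])
    v,u=np.mgrid[0:384,0:512].astype(float)
    p=cv2.undistortPoints(np.stack([u.ravel(),v.ravel()],1)[:,None],K,np.array([k1,0,0,0.])).reshape(384,512,2)
    z=c["range_z"].astype(float).copy();z[z==0]=np.nan
    X=np.dstack([p[...,0]*z,p[...,1]*z,z])
    return (X-t)@R
E
python3 - <<'E'
from h import *
ims=[]
for n in ["top","scene"]:
    c=capture(n);ims.append(c["image"]);P=cloud(c)
    print(n,"cam",-np.array(c["R"]).T@np.array(c["t"]))
    for q in ["mould","fence","jar","red_bottle","orange_bottle"]:
        for s in silhouettes(n,q)[:1]:
            m=s["region"];p=P[m];p=p[~np.isnan(p[:,0])]
            print(q,round(s["conf"],2),np.round(s["xy"]),m.sum(),np.round(np.median(p,0),3),np.round(np.percentile(p,[2,98],axis=0),3).tolist())
cv2.imwrite("pics/a.png",ims[0]);cv2.imwrite("pics/b.png",ims[1]);print(current_clock(),current_orientation())
E
```

```text
pics
top cam [ 0.49433082 -0.12534577  0.87745163]
mould 0.83 [300. 239.] 3275 [ 0.52  -0.189  0.041] [[0.46, -0.245, 0.038], [0.582, -0.134, 0.044]]
fence 0.95 [282. 142.] 2345 [ 0.721 -0.165  0.007] [[0.687, -0.274, 0.001], [0.755, -0.056, 0.035]]
jar 0.81 [187. 197.] 713 [0.603 0.014 0.063] [[0.579, -0.008, 0.016], [0.629, 0.039, 0.066]]
red_bottle 0.71 [296. 241.] 3314 [ 0.519 -0.19   0.041] [[0.459, -0.246, 0.037], [0.582, -0.134, 0.044]]
orange_bottle 0.71 [375. 167.] 174 [ 0.659 -0.343  0.045] [[0.651, -0.357, 0.012], [0.672, -0.336, 0.075]]
scene cam [ 0.27238152 -0.64037512  0.6323925 ]
mould 0.59 [242. 243.] 2907 [ 0.515 -0.207  0.04 ] [[0.452, -0.255, 0.001], [0.581, -0.135, 0.042]]
fence 0.96 [312. 204.] 1346 [ 0.712 -0.179  0.017] [[0.685, -0.278, 0.002], [0.751, -0.06, 0.034]]
jar 0.82 [230. 167.] 626 [0.598 0.004 0.052] [[0.578, -0.01, 0.001], [0.629, 0.04, 0.064]]
orange_bottle 0.7 [343. 258.] 327 [ 0.656 -0.353  0.036] [[0.649, -0.361, -0.001], [0.678, -0.321, 0.071]]
0.6 [ 1.76949497e-01  9.84219931e-01 -4.23737722e-05 -8.40746337e-06]
```

View pics/a.png

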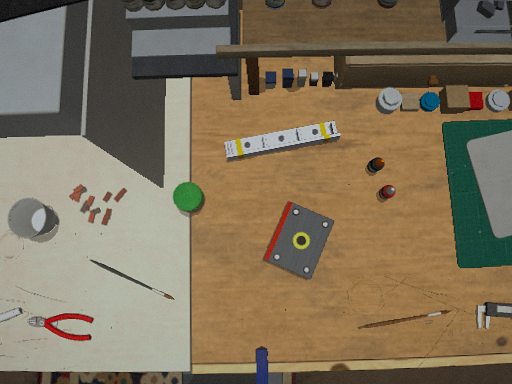

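View pics/b.png

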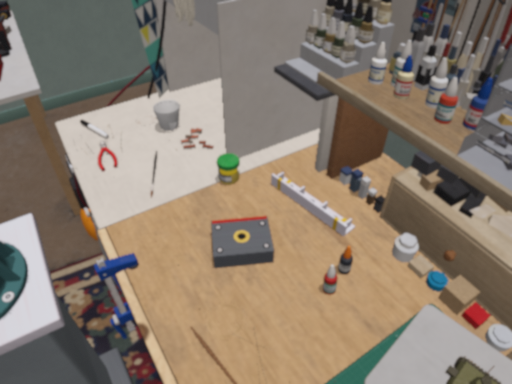

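The top view shows the mould at pixel (300,240) with its red face up and to the left. The fence runs from (226,150) to (338,130), the jar is at (187,197) and the bottles at (375,165) and (388,191). The scene view agrees. The top camera's "red_bottle" detection is actually the mould. Next I'll get exact poses.

```bash
cat >> h.py <<'E'
def mould(verbose=True):
    """(x,y,yaw) of the mould from the top camera: top plate by height, red stripe for the heading"""
    c=capture("top");P=cloud(c);im=c["image"].astype(int)
    m=((abs(P[...,2]-.04)<.006)&(P[...,0]>.35)&(P[...,0]<.8)&(abs(P[...,1]+.18)<.2)).astype(np.uint8)
    n,l,s,_=cv2.connectedComponentsWithStats(m)
    m=l==1+np.argmax(s[1:,4])
    p=P[m][:,:2];(cx,cy),(w,h),a=cv2.minAreaRect((p*1000).astype(np.float32))
    a=np.radians(a if w<h else a+90)          # direction of the short (x) side
    red=m&(im[...,2]>130)&(im[...,1]<80)&(im[...,0]<80)
    d=P[red][:,:2].mean(0)-np.array([cx,cy])/1000
    if d@[np.cos(a),np.sin(a)]<0:a+=np.pi
    a=(a+np.pi)%(2*np.pi)-np.pi
    if verbose:print("mould size",np.round(sorted((w,h)),1),"red px",red.sum(),"pix",m.sum())
    return cx/1000,cy/1000,a
def quat(a):
    """tool down, finger line along the y axis of a frame with yaw a"""
    f=np.pi/2+a/2
    return [np.cos(f),np.sin(f),0,0]
E
python3 - <<'E'
from h import *
print(mould())
for n in ["top","scene"]:
    c=capture(n);P=cloud(c);m=silhouettes(n,"fence")[0]["region"]
    p=P[m];p=p[~np.isnan(p[:,0])]
    t=p[(p[:,2]>.027)&(p[:,2]<.037)]
    vx,vy,x0,y0=cv2.fitLine(t[:,:2].astype(np.float32),cv2.DIST_HUBER,0,.001,.001).ravel()
    if vy<0:vx,vy=-vx,-vy
    a=np.arctan2(-vx,vy);ux=np.array([np.cos(a),np.sin(a)]);uy=np.array([-ux[1],ux[0]])
    print(n,"yaw",a,"top offset pct",np.percentile(t[:,:2]@ux,[2,25,50,75,98]).round(4),"y ext",np.percentile(p[:,:2]@uy,[.5,99.5]).round(4))
    f=p[(p[:,2]>.006)&(p[:,2]<.025)];print("front",len(f),np.percentile(f[:,:2]@ux,[2,10,25,50,75,98]).round(4))
    hsv=cv2.cvtColor(c["image"],cv2.COLOR_BGR2HSV)
    b=m&(cv2.inRange(hsv,(20,120,100),(35,255,255))>0)&(P[...,2]>.004)
    s=P[b][:,:2]@uy;mid=(s.min()+s.max())/2
    print("bands y",s[s<mid].mean(),s[s>mid].mean())
    q=spot_in(n,"red_bottle");print([(round(k["conf"],2),np.round(k["xy"])) for k in q])
P=cloud(capture("top"));print("red at",P[191,388])
E
```

```text
mould size [ 96.5 120.5] red px 245 pix 3272
(0.5204536743164062, -0.19003861999511718, np.float64(1.1376373033931984))
top yaw 0.17265947 top offset pct [0.6633 0.6647 0.6668 0.6689 0.6925] y ext [-0.4004 -0.1723]
front 1037 [0.6633 0.6638 0.6763 0.6856 0.6939 0.7025]
bands y -0.37356869819554334 -0.1995066656664329
[(0.67, array([391., 191.]))]
scene yaw 0.17132197 top offset pct [0.662  0.6638 0.665  0.6672 0.6856] y ext [-0.3992 -0.1715]
front 624 [0.6621 0.6628 0.6635 0.6642 0.6657 0.6996]
bands y -0.3720704658354698 -0.1974378557727402
[(0.91, array([330., 283.]))]
red at [ 0.60604377 -0.36017962  0.05678648]
```

```bash
cat >> h.py <<'E'
A=0.172;UF=0.6632;VF=-0.2855            # fence yaw, front plane, middle
rot=lambda a:np.array([[np.cos(a),-np.sin(a)],[np.sin(a),np.cos(a)]])
def toF(m):return (*(rot(A).T@np.array(m[:2])-[UF,VF]),m[2]-A)
def fromF(u,v):return rot(A)@[u+UF,v+VF]
def look():
    m=mould();f=toF(m);print("fence frame u,v mm, rel yaw:",np.round(np.array(f[:2])*1000,1),round(f[2],3),"t",round(current_clock(),1));return m
ZP=.013
def go_above(xy,q,z=.13):
    move_ptp([*xy,z],q)
def away():
    p=current_position();servo_line([p[0],p[1],.15],rate=.2)
    move_ptp([.38,.13,.22],quat(-.4))
def arc_push(m,tool,cor,dyaw,toolyaw,back,n=3,rate=.05):
    """tool (mould frame) swung clockwise by dyaw with the mould about cor (mould frame); back: unit approach-out direction"""
    m0=np.array(m[:2]);R=rot(m[2]);tool,cor,back=map(np.array,(tool,cor,back))
    s=m0+R@(tool+back*.025);q=quat(m[2]+toolyaw)
    go_above(s,q);servo_line([*s,ZP],rate=.12)
    c=m0+R@(tool-back*.004)
    hit=servo_line([*c,ZP],rate=.03,contact_N=2.);p=np.array(current_position())[:2]
    print("contact",hit,"short of expected by mm",np.round((R.T@(p-m0)-tool)*1000,1))
    C=m0+R@cor
    for i in range(1,n+1):
        d=-dyaw*i/n
        servo_line([*(C+rot(d)@(p-C)),ZP],quat(m[2]+toolyaw+d),rate=rate);print(np.round(current_force(),1))
    p=np.array(current_position())[:2];b=rot(m[2]-dyaw)@back*.02
    servo_line([*(p+b),ZP],rate=.15)
    away()
E
python3 - <<'E'
from h import *
move_gripper(0)
m=look()
arc_push(m,(.032,.070),(-.058,0),.45,-np.pi/2,(0,1))
look()
E
```

```text
mould size [ 96.3 120.5] red px 244 pix 3267
fence frame u,v mm, rel yaw: [-182.9    9.3] 0.966 t 2.4
contact True short of expected by mm [0.  1.2]
[-0.9  1.1 -0.5]
[0.  0.2 0.1]
[ 0.6 -0.3 -0.5]
mould size [ 96.7 120.4] red px 238 pix 3250
fence frame u,v mm, rel yaw: [-165.8   -9.9] 0.497 t 10.6
```

Run:
```python
from h import *
m=look();rel=m[2]-A
arc_push(m,(-.058,.045),(0,-.041),rel,0,(-1,0))
look()
```

```text
mould size [ 96.5 120.4] red px 236 pix 3242
fence frame u,v mm, rel yaw: [-165.8   -9.8] 0.5 t 10.7
contact True short of expected by mm [-1.3  0.4]
[ 0.8 -0.4 -0.1]
[-0.8  0.3 -0.4]
[-1.6  1.1 -0.7]
mould size [ 96.4 120.3] red px 229 pix 3211
fence frame u,v mm, rel yaw: [-145.8   -3.1] -0.012 t 18.0
```

Run:
```python
from h import *
m=look();u,v,_=toF(m);q=quat(A)
move_gripper(.078)
go_above(fromF(u-.058-.025,v),q);servo_line([*fromF(u-.083,v),ZP],rate=.12)
servo_line([*fromF(-.072-.058,v),ZP],rate=.05)
print(np.round(current_force(),1))
servo_line([*fromF(-.072-.058-.02,v),ZP],rate=.1)
away();look()
c=capture("top");cv2.imwrite("pics/c.png",c["image"])
```

```text
mould size [ 96.5 120.7] red px 230 pix 3208
fence frame u,v mm, rel yaw: [-145.8   -3.3] -0.013 t 18.1
[-6.9 -0.6  4.8]
mould size [ 96.6 120.2] red px 220 pix 3089
fence frame u,v mm, rel yaw: [-71.8  -1.8] -0.0 t 26.6
```

View pics/c.png

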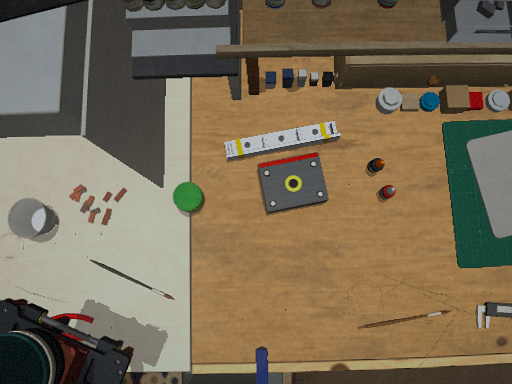

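The mould, at (293,183), is now square to the fence and 24 mm clear of it, and the jar and bottles haven't moved. Next is the push home.

Run:
```python
from h import *
m=look();u,v,_=toF(m);q=quat(A)
go_above(fromF(u-.083,v),q);servo_line([*fromF(u-.083,v),ZP],rate=.12)
servo_line([*fromF(u-.060,v),ZP],rate=.06)
hit=servo_line([*fromF(-.048-.058+.005,v),ZP],rate=.02,contact_N=18)
print("fence hit",hit,np.round(current_force(),1),toF((*current_position()[:2],0)))
p=current_position();sleep(.3)
servo_line([*fromF(*(np.array(toF((*p[:2],0))[:2])-[.03,0])),ZP],rate=.1)
away();look()
cs=[]
for n in ["top","scene"]:
    c=capture(n);im=c["image"]
    cs.append(cv2.resize(im[100:250,170:420] if n=="top" else im[130:300,200:400],(500,300)))
cv2.imwrite("pics/d.png",np.vstack(cs))
```

```text
mould size [ 96.8 119.9] red px 223 pix 3087
fence frame u,v mm, rel yaw: [-71.7  -1.6] -0.001 t 26.7
fence hit True [-0.4  0.1 -0.6] (np.float64(-0.10775608736547926), np.float64(-0.000579893453602931), -0.172)
mould size [101.7 125.3] red px 211 pix 3095
fence frame u,v mm, rel yaw: [-44.8  -0.5] -0.004 t 34.1
```

View pics/d.png

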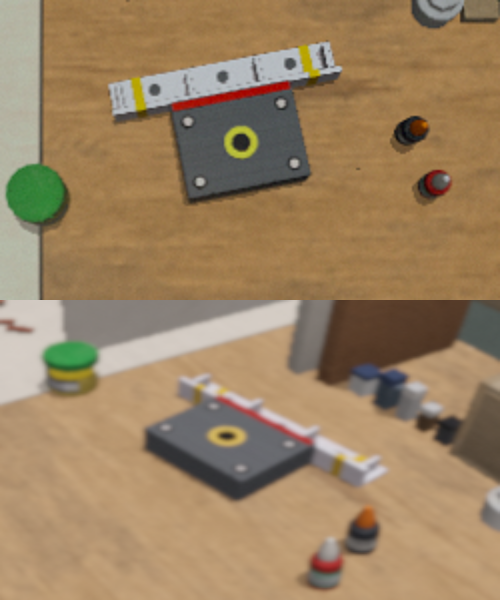

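The mould sits at the fence between the bands. I'll press once more to confirm it is seated flat.

Run:
```python
from h import *
q=quat(A);v=-.001
go_above(fromF(-.14,v),q);servo_line([*fromF(-.14,v),ZP],rate=.12)
hit=servo_line([*fromF(-.1005,v),ZP],rate=.02,contact_N=25)
print("hit",hit,np.round(current_force(),1),toF((*current_position()[:2],0))[:2])
sleep(.2)
servo_line([*fromF(-.14,v),ZP],rate=.1)
away()
c=capture("top");P=cloud(c);im=c["image"].astype(int)
for q_ in ["jar","orange_bottle"]:
    r=silhouettes("top",q_)[0];p=P[r["region"]];print(q_,np.round(np.nanmedian(p,0),3))
c=capture("top")
F=(P[...,:2]@rot(A))-[UF,VF]
m=(abs(P[...,2]-.0415)<.003)&(abs(F[...,1])<.05)&(F[...,0]>-.12)&(F[...,0]<.005)
red=m&(im[...,2]>130)&(im[...,1]<80)&(im[...,0]<80)
for lo,hi in[(-.05,-.025),(-.025,0),(0,.025),(.025,.05)]:
    k=(F[...,1]>lo)&(F[...,1]<hi);print("back edge",F[...,0][m&k].min().round(4),"red front",np.percentile(F[...,0][red&k],[50,98]).round(4))
print("t",current_clock())
```

```text
hit False [-18.3  -7.9  13.1] (np.float64(-0.10730839976907314), np.float64(-0.0007226972339102744))
jar [0.603 0.014 0.062]
orange_bottle [ 0.658 -0.342  0.044]
back edge -0.0955 red front [-0.0045 -0.0014]
back edge -0.0956 red front [-0.0046 -0.0011]
back edge -0.0955 red front [-0.0049 -0.0016]
back edge -0.0953 red front [-0.0045 -0.001 ]
t 42.0667
```

The mould is stalled against the fence: the fingers stopped short of their target while pressing with about 20 N. The back edge is parallel to the fence to within 0.3 mm.

```bash
python3 -c "
from bench import *
print(close_job())"
```

```text
the job is handed in; nothing more can be done
None
```

The mould was walked round until square, 24 mm clear of the fence, then pushed home flat against it between the yellow bands; the jar and both bottles still stand where they were, the hand is clear, and I handed the job in at about 42 s (no verdict returned).

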